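# Discard a used syringe and lock the sharps container

## Task

Drop the used syringe with the orange needle cap into the mouth of the yellow sharps container, then push its red gate shut until the blue spring catch snaps in behind the gate's lug and holds it. The container stands loose: keep it about where it is, not shoved along the bench, and leave the specimen cups and the black strip bottle standing where they are.

Things in the scene. Friction and masses are not known exactly. Their poses are not given: they have to be found in the camera images.
- syringe: used syringe lying on the bench, 128 mm long: clear barrel 20 mm in diameter, blue plunger, white finger flange 34 mm wide, orange needle cap; 30 g. Origin at the middle of its length, on the underside (axis 10 mm above it; barrel from 35 mm behind to 27 mm ahead); x along the axis towards the orange cap, z up
- sharps: yellow sharps container standing loose on hard plastic feet, 1.4 kg; a level push of 2 to 4 N already slides it on the tiles. 240 mm long (x), from y -100 to +110 mm, deck 135 mm high, hollow down to 8 mm. Origin on the bench under the mouth's mid-line; x: the way the gate closes, z up. Mouth: x +15 to +95, y -72 to +72 mm. Between y -70 and +70 only thumb bar and finger rest stand above 149 mm
- mouth (a point): centre of the container's mouth at deck height (container's frame: x +55, y 0, z 135 mm); axes as the container's. The gate's front edge covers the near part of the mouth: with the gate open by g mm it lies at x = 101 - g
- gate_bar (a point): point on the red gate's thumb bar, an upright rib 10 mm thick (x), 70 mm wide (y), 141.5 (top of the gate plate) to 171.5 mm above the bench; the point is mid-thickness, mid-width, 160 mm up; axes as the container's. The gate plate (92 by 150 mm) reaches 63 mm behind (-x) and 29 mm ahead of it. Shut, the bar is at x +72, y 0 in the container's frame
- finger_rest (a point): point on the yellow finger rest, an upright rib 8 mm thick (x), 60 mm wide (y), 149 to 171.5 mm above the bench, fixed to the container beyond the mouth at x +102, y 0; the point is mid-thickness, mid-width, 160 mm up; axes as the container's. Bar and rest measure 39 mm over their outer faces with the gate shut (39 + g when open by g mm): one hand can squeeze them together
- gate (a joint): opening of the gate, m: 0 shut at its hard stop, 0.092 wide open. Slides with about 1 to 3 N and stays where left. From about 0.034 its lug bends the spring catch aside: 12 to 20 N near 0.02, then easy; over the last 6 mm a rubber seal pushes back (to 18 N at the stop). The catch drops in at about 0.003 and the gate then rests at 0.003 to 0.004; let go earlier, it is not held
- catch (a joint): angle of the blue spring tongue with a round nose in the channel along the container's +y edge, rad: 0 relaxed, growing to about 0.38 as the lug on the gate's rear +y corner pushes it outwards; it springs back to 0 behind the lug when the gate is locked
- cup_a: specimen cup with green lid, 58 mm in diameter, 70 mm tall, standing; origin at the centre of its underside, z up; leave alone
- cup_b: second specimen cup with green lid, 58 mm in diameter, 70 mm tall, standing; origin at the centre of its underside, z up; leave alone
- strips: black test-strip bottle, 42 mm in diameter, 115 mm tall, standing; origin at the centre of its underside, z up; leave alone

How it is judged:
On the way, in this order (a step that is already met when the one before it is completed fails the run):
1. the syringe lies inside the container, below its deck, let go (z of syringe in the frame of sharps between 0 and 0.11 m and x of syringe in the frame of sharps between -0.12 and 0.12 m and y of syringe in the frame of sharps between -0.1 and 0.11 m and contact force between the fingers and syringe below 0.1 N), for 0.2 s.
2. the gate is shut and the catch has sprung back behind its lug (value of joint gate below 0.006 m and value of joint catch below 0.05 rad), for 0.2 s.
At the end, for the whole second after the job is handed in: The syringe is inside the container, the gate is shut to within 6 mm of its stop and held there by the catch, which has sprung back (within 0.05 rad of relaxed) behind the gate's lug (all of step 2 and z of syringe in the frame of sharps between 0 and 0.11 m and x of syringe in the frame of sharps between -0.12 and 0.12 m and y of syringe in the frame of sharps between -0.1 and 0.11 m); the robot touches nothing.
It fails at once if the container is shoved more than 50 mm from where it stood, or tipped up (distance of sharps from where it was at the start of the episode above 0.05 m or angle between sharps's own z axis and vertical above 0.25 rad).
It fails at once if a specimen cup or the strip bottle is knocked over or shifted by more than 40 mm (distance of any of cup_a, cup_b, strips from where it was at the start of the episode above 0.04 m or angle between any of cup_a, cup_b, strips's own z axis and vertical above 0.5 rad).
It also fails if it takes over 48 s, if anything falls off the work surface, if the arm or the gripper's body presses on something with over 40 N, if the wrist force passes 120 N, or if a joint passes its speed limit or range.

## Robot

A 6-joint arm with a two-finger parallel gripper is mounted at the origin on the work surface. World frame = base frame: x ahead of the robot, y to its left, z up, the work surface at z = 0. Lengths are in m, angles in rad, forces in N, time in s.
With the tool pointing down it reaches from about 0.225 to 0.875 m from the base axis. Payload 3.4 kg.
Tool frame: the origin (TCP) lies on the centre line of the jaws, within the pads' length; the fingertips stand 22 mm ahead of it and the grasp point (between the pads) lies 3 mm ahead of it; z points along the fingers, y is the line along which they close (so a half turn about z gives the same grasp; the last joint's range is limited). The gripper opens to 85 mm and grips with 20 to 120 N. Pads are 22 mm wide; open, the fingers measure 114 mm over their backs; the gripper's body (76 mm by 85 mm) begins 54 mm behind the grasp point. The pads swing forward as they close: fully open they stand 13 mm farther back than shut.
Start: joints at [1.106, 0.276, 1.505, -0, 1.361, -0.121], TCP at [0.194, 0.541, 0.253] pointing down, gripper open.
Joint ranges: [-2.89, 2.89], [-0.75, 2.08], [0.22, 2.7], [-1.18, 4.32], [0.11, 2.71], [-2.7, 2.7]. Speed limits (rad/s): [2.57, 2.57, 3.14, 3.14, 3.14, 3.14].

## Interface

Orientations are given as a unit quaternion [w, x, y, z].
In Python, from rig import manip, camrig, telemetry gives the robot as it stands (manip), with the cameras (camrig) and the readings (telemetry).
- The arm moves only by the tool step_hand, called after "Emit:" as name(argument=value, ...) on one line, values as JSON. Schema: {"type":"object","properties":{"deltas":{"type":"array","items":{"type":"array","items":{"type":"array","items":{"type":"number"},"minItems":4,"maxItems":4},"minItems":1,"maxItems":5},"minItems":1,"maxItems":1},"aperture":{"type":"number"},"squeeze":{"type":"number"},"only":{"type":"string"},"quiet":{"type":"boolean"},"lines":{"type":"string"}},"required":["deltas"],"additionalProperties":false}. deltas is a list that holds a single list of rows (three levels of brackets), with 1 to 5 rows, each of 4 numbers: dx, dy, dz in m, then a turn about the tool's z in rad; each row shifts and turns the commanded pose from where the row before left it, along the tool's axes as they then stand; what a row does not reach is not made up. A row lasts 1/12 s, in which the tool goes at most 0.0417 m and 0.125 rad, less where a joint would pass 70% of its speed; a pose out of reach is approached as far as the arm can. aperture is the finger opening in m, set as the call begins (left out keeps the last). The fingers move at their own pace and stop on an object; squeeze is the grip in N (left out, the last holds). Time passes only in rows, so rows that do not move let the fingers close. The tool returns the time, the measured TCP pose, the force, the opening and the grip force at its end. only (a regular expression) keeps the lines of the reply that match it, lines (a string "A,B") keeps lines A to B, and quiet returns only ok. Input that does not fit is refused with a message, and nothing moves.
- telemetry.get_state(): the state, without advancing time (a new reading comes with each control period).
- camrig.get_image(name): name is "side" or "top"; returns a dict with "img" (480x640x3 uint8, red, green, blue), "camera_matrix" (3x3 intrinsics, pixels), "T" (4x4, takes a point from camera to world coordinates). Camera axes: x right, y down, z forward; pixel columns grow to the right and rows downward; lengths in m; the calibration is good to about 2 mm. A picture is of the moment at which its call begins. There is no depth.
- manip.sign_off(): hands the job in; it is judged then, once.
The state is a dict: "clock": time; "qpos": joint angles; "qd": joint speeds; "effort": joint torques, N m; "position": TCP position; "ee_rot": TCP orientation; "contact_force": force on the tool from outside, world axes, zero at the start; "moment": the same for the moment, N m; "width": finger opening in m; "gripper_force": force on a finger pad.
Only numpy, scipy, OpenCV 4.12 (cv2) and the standard library are available. Lean on these libraries where they do the work, as an engineer would, in place of code of your own. Each camera call takes 0.05 s, during which the arm holds its last target. There are 200 camera calls.

## Working session

There is one attempt and no reset: what is moved stays moved. The work goes in short steps, Python scripts to look and compute and a tool call to move; the robot and the scene stay as the last step left them, time stands still between calls to the robot, and variables do not carry over. Pictures are saved under pics/ and viewed, at most 11 in all, crops included, and the job is handed in when it is done.

```bash
ls; mkdir -p pics
```

Run:
```python
from rig import manip, camrig, telemetry
import cv2,pickle
d={}
for n in("top","side"):
    r=camrig.get_image(n);d[n]=r
    cv2.imwrite(f"pics/{n}0.png",r["img"][:,:,::-1]);print(n,r["camera_matrix"].tolist(),r["T"].round(3).tolist())
pickle.dump(d,open("im0.pkl","wb"))
s=telemetry.get_state();print(s["position"],s["ee_rot"],s["clock"])
```

```text
pics
rig.py
top [[606.1034722056254, 0.0, 312.80974134071386], [0.0, 606.1034722056254, 242.45668184904508], [0.0, 0.0, 1.0]] [[-0.022, -0.98, 0.196, 0.376], [-1.0, 0.018, -0.019, 0.112], [0.015, -0.196, -0.98, 1.273], [0.0, 0.0, 0.0, 1.0]]
side [[579.323595190152, 0.0, 313.4599924160343], [0.0, 579.323595190152, 244.32937206513174], [0.0, 0.0, 1.0]] [[0.977, -0.119, 0.179, 0.408], [-0.214, -0.624, 0.752, -0.606], [0.023, -0.772, -0.635, 0.704], [0.0, 0.0, 0.0, 1.0]]
[0.19363013 0.54094088 0.25250323] [-2.43786831e-04  1.71081223e-01  9.85256563e-01 -8.12966232e-04] 0.1
```

View pics/top0.png

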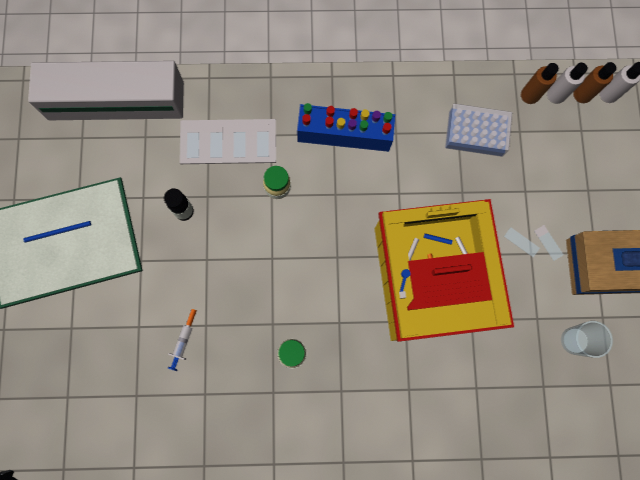

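View pics/side0.png

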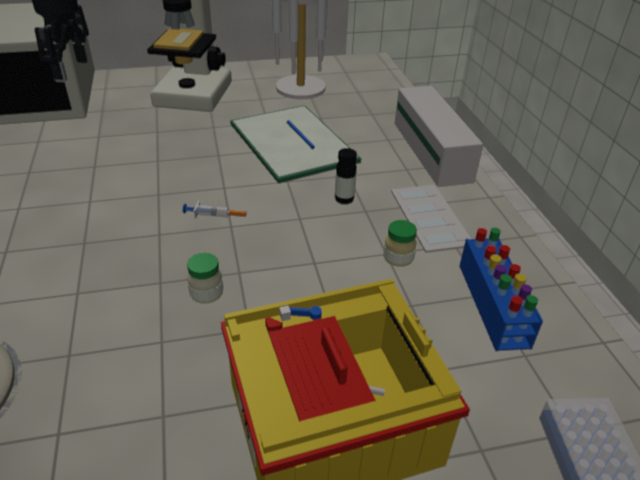

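The top view shows the syringe at (183,340) with its cap tip at (193,311) and plunger at (173,369). The container is around (447,270), with the thumb bar near (452,269) and the finger rest near (443,211). The cups are at (277,180) and (292,353), and the bottle is at (178,203). I'll enlarge this for precise points.

Create h.py:
```python
import numpy as np,pickle
def ray(r,u,v,z):
    K,T=r["camera_matrix"],r["T"]
    d=T[:3,:3]@np.linalg.solve(K,[u,v,1]);o=T[:3,3]
    return o+d*(z-o[2])/d[2]
def proj(r,p):
    K,T=r["camera_matrix"],r["T"]
    c=K@(T[:3,:3].T@(np.asarray(p)-T[:3,3]));return c[:2]/c[2]
```

Run:
```python
import pickle,cv2,numpy as np
from h import *
d=pickle.load(open("im0.pkl","rb"))
t=d["top"]["img"][:,:,::-1];s=d["side"]["img"][:,:,::-1]
a=cv2.resize(t[190:350,370:520],None,fx=3.6,fy=3.6,interpolation=2)
b=cv2.resize(t[300:380,150:210],None,fx=3.6,fy=3.6,interpolation=2)
c=np.zeros((576,780,3),np.uint8);c[:,:540]=a;c[:288,550:766]=b
cv2.imwrite("pics/crop.png",c)
for n,u,v,z in[("cap",193,311,.01),("plg",173,369,.01),("cupA",277,174,.07),("cupB",292,353,.07),("strip",175,197,.115),("bar",452,268,.1715),("rest",442,210,.1715)]:print(n,ray(d["top"],u,v,z).round(4))
# colour-based syringe
im=t.astype(int);B,G,R=im[...,0],im[...,1],im[...,2]
m=(R>180)&(G<140)&(B<80);m[:,:150]=0;m[:,210:]=0;m[:300]=0;m[380:]=0
v,u=np.nonzero(m);print("orange",u.mean(),v.mean(),u.min(),v.min(),v.max())
m=(B>130)&(R<90);m[:,:150]=0;m[:,210:]=0;m[:300]=0;m[380:]=0
v,u=np.nonzero(m);print("blue",u.mean(),v.mean(),v.min(),v.max())
```

```text
cap [0.4874 0.3391 0.01  ]
plg [0.3706 0.3776 0.01  ]
cupA [0.7613 0.1599 0.07  ]
cupB [0.3964 0.1343 0.07  ]
strip [0.7029 0.3594 0.115 ]
bar [ 0.5425 -0.1647  0.1715]
rest [ 0.653  -0.1532  0.1715]
orange 189.925 316.35 187 309 324
blue 173.57142857142858 362.9047619047619 357 369
```

View pics/crop.png

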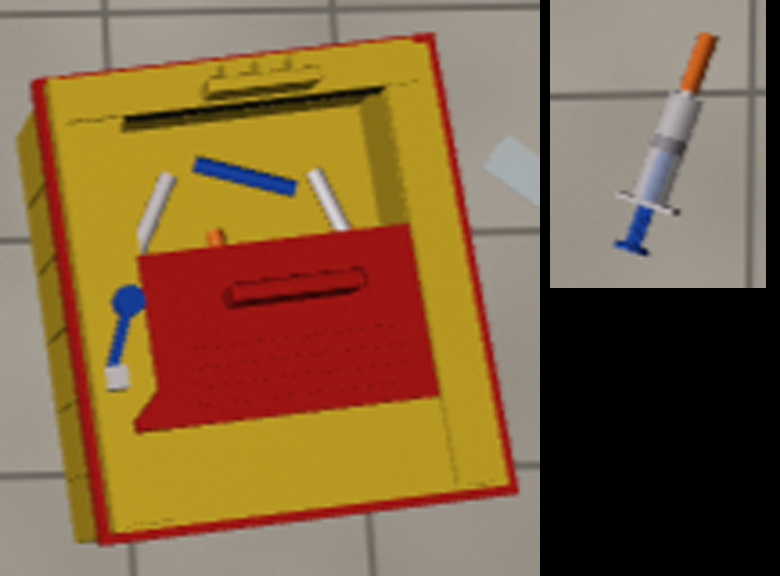

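The crop shows the gate's front edge from (137,256) to (410,224) and its rear right corner at (438,396). The bar's top is around (228–365, 288–272), the rest's top around (207–320, 88–73), and the mouth's far edge runs from (122,120) to (383,88). The syringe is clear, with the barrel around (668,150) in the inset. Now I'll fit the container pose.

Run:
```python
import pickle,numpy as np
from scipy.optimize import least_squares
from h import *
r=pickle.load(open("im0.pkl","rb"))["top"]
C=lambda u,v:np.array([370+u/3.6,190+v/3.6])
obs=[((101,75,141.5),1,(137,256)),((101,-75,141.5),1,(410,224)),((9,-75,141.5),1,(438,396)),
((72,35,171.5),1,(226,288)),((72,-35,171.5),1,(366,271)),((102,30,171.5),0,(206,88)),((102,-30,171.5),0,(321,73)),((95,72,135),0,(122,119)),((95,-72,135),0,(383,88))]
def W(p,q,m):
    x=q[0]/1000-m*p[3];y=q[1]/1000;c,s=np.cos(p[2]),np.sin(p[2])
    return [p[0]+c*x-s*y,p[1]+s*x+c*y,q[2]/1000]
f=lambda p:np.concatenate([proj(r,W(p,q,m))-C(*uv) for q,m,uv in obs])
o=least_squares(f,[.55,-.16,.1,.08],loss="soft_l1");p=o.x;print(p,f(p).reshape(-1,2).round(1).tolist())
for n,q,m in[("mouth",(55,0,135),0),("bar",(72,0,160),1),("rest",(102,0,160),0)]:print(n,np.round(W(p,q,m),4))
a=ray(r,189.925,316.35,.01);b=ray(r,*C(0,0)*0+[173.57,362.9],.01);d=(a-b);th=np.arctan2(d[1],d[0])
tip=ray(r,193.5,309.5,.01);e=ray(r,173,369.3,.01);print("syr",a,b,np.degrees(th),tip,e,(tip+e)/2,np.linalg.norm(tip-e))
```

```text
[ 0.54826066 -0.16422739  0.0854447   0.07863367] [[-1.0, -1.2], [0.9, -0.4], [1.1, -0.2], [0.6, 0.4], [-0.9, 1.2], [0.4, -1.3], [-0.1, -0.3], [-1.1, 0.4], [-0.1, 1.5]]
mouth [ 0.6031 -0.1595  0.135 ]
bar [ 0.5417 -0.1648  0.16  ]
rest [ 0.6499 -0.1555  0.16  ]
syr [0.47644892 0.34524611 0.01      ] [0.38269861 0.37674415 0.01      ] -18.571211042443288 [0.49043917 0.33811542 0.01      ] [0.36995658 0.37760104 0.01      ] [0.43019787 0.35785823 0.01      ] 0.12678788577479808
```

Emit:
step_hand(deltas=[[[-0.0355, -0.0116, 0.01, 0], [-0.0355, -0.0116, 0.01, 0], [-0.0355, -0.0116, 0.01, 0], [-0.0355, -0.0116, 0.01, 0]]], aperture=0.06, squeeze=40)

```text
clock: 0.43
position: [0.3125, 0.4487, 0.2125]
ee_rot: [-0.0, 0.17, 0.985, -0.0]
contact_force: [0.2, 0.9, -0.2]
width: 0.0601
gripper_force: 0.0
```

Emit:
step_hand(deltas=[[[-0.0355, -0.0116, 0.01, 0], [-0.0355, -0.0116, 0.01, 0], [-0.0355, -0.0116, 0.01, 0], [-0.0355, -0.0116, 0.01, -0.023], [0, 0, 0, 0]]])

```text
clock: 0.85
position: [0.4342, 0.3537, 0.171]
ee_rot: [0.001, 0.162, 0.987, -0.002]
contact_force: [-0.7, -0.7, -0.6]
width: 0.0601
gripper_force: 0.0
```

Create t.py:
```python
# offset in tool axes from the present TCP to a world xyz, and yaw error for tool x along world angle (deg)
import sys,numpy as np
from rig import manip, camrig, telemetry
from scipy.spatial.transform import Rotation as R
s=telemetry.get_state();q=np.array(s["ee_rot"]);M=R.from_quat(q[[1,2,3,0]]).as_matrix()
g=np.array(list(map(float,sys.argv[1:4])))
a=np.arctan2(M[1,0],M[0,0]);e=(np.radians(float(sys.argv[4]))-a+np.pi/2)%np.pi-np.pi/2
print("d tool",(M.T@(g-s["position"])).round(4),"turn",round(-e,4),"pos",s["position"].round(4),"F",s["contact_force"].round(1),"w",s["width"],s["gripper_force"],"t",s["clock"],"q",s["qpos"].round(2))
```

```bash
python3 t.py .430 .358 .025 161.6
```

```text
d tool [0.0056 0.0034 0.1459] turn -0.0041 pos [0.4342 0.3537 0.171 ] F [-0.7 -0.7 -0.6] w 0.060138545203559865 0.0 t 0.85 q [ 0.56  0.31  1.67 -0.    1.17 -0.68]
```

Emit:
step_hand(deltas=[[[0.003, 0.002, 0.035, 0], [0, 0, 0.035, 0], [0, 0, 0.01, 0], [0, 0, 0, 0]]], quiet=true)

```text
ok
```

```bash
python3 t.py .430 .358 .025 161.6
```

Run:
```python
from rig import manip, camrig, telemetry
import cv2,pickle,numpy as np
from h import *
d={n:camrig.get_image(n) for n in("top","side")}
a=d["side"]["img"][150:270,130:290,::-1];b=d["top"]["img"][280:400,110:270,::-1]
cv2.imwrite("pics/g.png",cv2.resize(np.hstack([a,b]),None,fx=2.5,fy=2.5,interpolation=2))
```

```text
d tool [-0.0054  0.0002  0.0653] turn 0.0003 pos [0.4253 0.3598 0.0903] F [-0.8 -0.4 -0.4] w 0.05989165807766517 0.0 t 1.1833 q [ 0.58  0.39  1.77  0.    0.98 -0.67]
```

View pics/g.png

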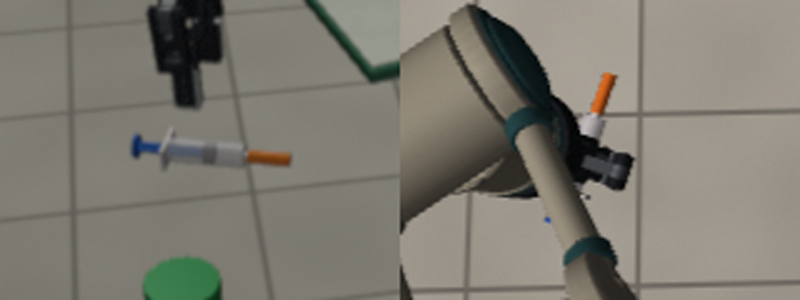

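The fingers straddle the barrel ahead of the flange and the syringe hasn't moved. Next I'll descend and grip.

Emit:
step_hand(deltas=[[[-0.004, 0, 0.03, 0], [0, 0, 0.025, 0], [0, 0, 0.0103, 0], [0, 0, 0, 0]]])

```text
clock: 1.62
position: [0.4308, 0.3598, 0.0274]
ee_rot: [-0.001, 0.16, 0.987, -0.001]
contact_force: [0.1, 0.4, -0.3]
width: 0.06
gripper_force: 0.0
```

```bash
python3 t.py .430 .358 .025 161.6
```

```text
d tool [ 0.0002 -0.0019  0.0024] turn 0.0007 pos [0.4308 0.3598 0.0274] F [ 0.1  0.4 -0.3] w 0.06004449490565176 0.0 t 1.6167 q [ 0.57  0.47  1.84  0.    0.84 -0.68]
```

Emit:
step_hand(deltas=[[[0, 0, 0, 0], [0, 0, 0, 0], [0, 0, 0, 0], [0, 0, 0, 0], [0, 0, 0, 0]]], aperture=0.01, squeeze=40)

```text
clock: 2.03
position: [0.4325, 0.3606, 0.0299]
ee_rot: [0.001, 0.16, 0.987, 0.001]
contact_force: [-1.7, -0.1, 5.7]
width: 0.0181
gripper_force: 39.0
```

Emit:
step_hand(deltas=[[[0, 0, -0.01, 0], [0, 0, -0.02, 0], [0, 0, -0.02, 0], [0, 0, 0, 0]]])

```text
clock: 2.37
position: [0.4339, 0.3615, 0.0825]
ee_rot: [0.003, 0.16, 0.987, 0.003]
contact_force: [0.4, -0.5, 1.7]
width: 0.0179
gripper_force: 39.2
```

Run:
```python
from rig import manip, camrig, telemetry
import cv2,pickle,numpy as np
from h import *
d={n:camrig.get_image(n) for n in("top","side")}
a=d["side"]["img"][130:250,130:290,::-1];b=d["top"]["img"][280:400,110:270,::-1]
cv2.imwrite("pics/g2.png",cv2.resize(np.hstack([a,b]),None,fx=2.5,fy=2.5,interpolation=2))
```

```text
(no output)
```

View pics/g2.png

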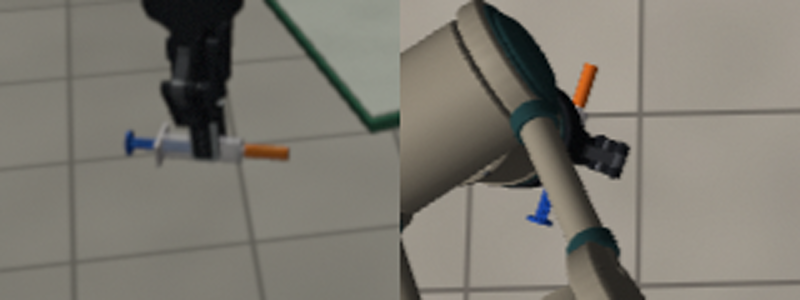

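The syringe is held level, with the fingers mid-barrel around (205,140). Next I'll lift it while turning it across the mouth.

Emit:
step_hand(deltas=[[[0, 0, -0.03, 0.125], [0, 0, -0.03, 0.125], [0, 0, -0.03, 0.125], [0, 0, -0.03, 0.125], [0, 0, -0.03, 0.125]]])

```text
clock: 2.88
position: [0.4307, 0.3593, 0.2282]
ee_rot: [-0.001, 0.458, 0.889, -0.001]
contact_force: [0.5, 0.6, 0.5]
width: 0.0179
gripper_force: 39.3
```

Emit:
step_hand(deltas=[[[0, 0, -0.005, 0.125], [0, 0, -0.005, 0.125], [0, 0, -0.005, 0.125], [0, 0, -0.005, 0.125], [0, 0, 0, 0]]], quiet=true)

```text
ok
```

```bash
python3 t.py .606 -.1593 .25 97
```

```text
d tool [-0.5366  0.1096 -0.0021] turn 0.0009 pos [0.4314 0.3598 0.2479] F [ 0.5  1.  -1.1] w 0.0178634193695299 39.27324414253235 t 3.3 q [0.57 0.26 1.54 0.   1.34 0.45]
```

Emit:
step_hand(deltas=[[[-0.0383, 0.0078, 0, 0], [-0.0383, 0.0078, 0, 0], [-0.0383, 0.0078, 0, 0], [-0.0383, 0.0078, 0, 0], [-0.0383, 0.0078, 0, 0]]], quiet=true)

```text
ok
```

Emit:
step_hand(deltas=[[[-0.0383, 0.0078, 0, 0], [-0.0383, 0.0078, 0, 0], [-0.0383, 0.0078, 0, 0], [-0.0383, 0.0078, 0, 0], [-0.0383, 0.0078, 0, 0]]], quiet=true)

```text
ok
```

Emit:
step_hand(deltas=[[[-0.0383, 0.0078, 0, 0], [-0.0383, 0.0078, 0, 0], [-0.0383, 0.0078, 0, 0], [-0.0383, 0.0078, 0, 0], [0, 0, 0, 0]]])

```text
clock: 4.55
position: [0.6085, -0.166, 0.2459]
ee_rot: [0.002, 0.662, 0.749, -0.002]
contact_force: [0.1, -0.3, 0.4]
width: 0.018
gripper_force: 39.2
```

Emit:
step_hand(deltas=[[[0, 0, 0, 0], [0, 0, 0, 0]]])

```text
clock: 4.72
position: [0.606, -0.1582, 0.2466]
ee_rot: [-0.002, 0.661, 0.75, -0.0]
contact_force: [-0.1, -0.0, -0.1]
width: 0.0182
gripper_force: 39.2
```

```bash
python3 t.py .606 -.1593 .165 97;python3 - <<'E'
from rig import manip, camrig, telemetry
import cv2,numpy as np
d={n:camrig.get_image(n) for n in("top","side")}
a=d["side"]["img"][180:480,180:500,::-1];b=d["top"]["img"][130:430,280:600,::-1]
cv2.imwrite("pics/g3.png",cv2.resize(np.hstack([a,b]),None,fx=1.25,fy=1.25,interpolation=2))
E
```

```text
d tool [-0.0013  0.0001  0.0816] turn 0.0039 pos [ 0.606  -0.1582  0.2466] F [-0.1 -0.  -0.1] w 0.01820490920034268 39.20280039310455 t 4.7167 q [-0.37  0.36  1.4   0.    1.39 -0.49]
```

View pics/g3.png

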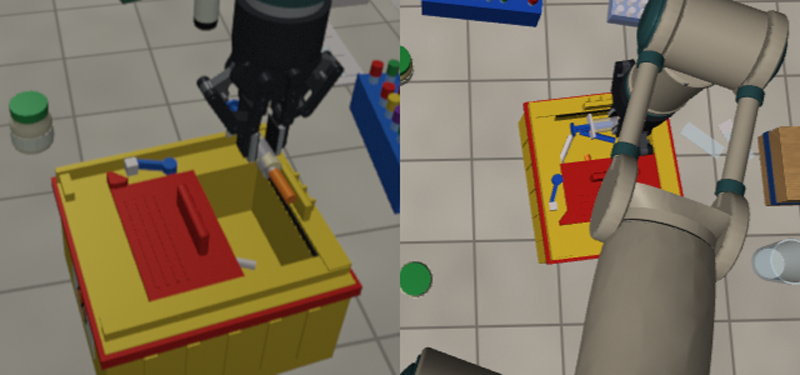

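The syringe hangs over the open mouth, with its plunger end near (573,127) in the crop. I'll check its span along the mouth.

Run:
```python
import pickle,numpy as np
from h import *
r=pickle.load(open("im0.pkl","rb"))["top"]
w=ray(r,280+(573-400)/1.25,130+127/1.25,.227);d=w[:2]-[.54826,-.16423];c,s=np.cos(.0854),np.sin(.0854)
print(c*d[0]+s*d[1],-s*d[0]+c*d[1])
```

```text
0.05775866700881289 0.06418616156009543
```

Emit:
step_hand(deltas=[[[0, 0, 0.025, 0], [0, 0, 0.02, 0], [0, 0, 0, 0]]])

```text
clock: 5.07
position: [0.6039, -0.1559, 0.1992]
ee_rot: [-0.004, 0.661, 0.751, -0.001]
contact_force: [-1.9, 0.7, -0.3]
width: 0.0181
gripper_force: 39.2
```

```bash
python3 t.py .606 -.1593 .15 97
```

```text
d tool [-0.0038  0.002   0.0491] turn 0.0055 pos [ 0.6039 -0.1559  0.1992] F [-1.9  0.7 -0.3] w 0.01809814878938778 39.20611917972565 t 5.0667 q [-0.36  0.39  1.48  0.    1.29 -0.49]
```

Emit:
step_hand(deltas=[[[-0.001, 0.001, 0.02, 0], [0, 0, 0.02, 0], [0, 0, 0.007, 0], [0, 0, 0, 0], [0, 0, 0, 0]]])

```text
clock: 5.48
position: [0.6081, -0.1589, 0.1569]
ee_rot: [0.0, 0.661, 0.75, 0.0]
contact_force: [-0.1, -0.1, -1.0]
width: 0.0182
gripper_force: 39.2
```

```bash
python3 t.py .606 -.1593 .15 97
```

```text
d tool [-0.0001 -0.0022  0.0069] turn 0.0039 pos [ 0.6081 -0.1589  0.1569] F [-0.1 -0.1 -1. ] w 0.018231686804268305 39.20745670795441 t 5.4833 q [-0.37  0.42  1.53  0.    1.19 -0.49]
```

Emit:
step_hand(deltas=[[[0, 0, 0, 0], [0, 0, 0, 0], [0, 0, 0, 0], [0, 0, 0, 0]]], aperture=0.035)

```text
clock: 5.82
position: [0.6082, -0.1596, 0.1569]
ee_rot: [0.001, 0.662, 0.75, 0.0]
contact_force: [-0.8, -0.8, 1.0]
width: 0.0348
gripper_force: 0.0
```

Emit:
step_hand(deltas=[[[0, 0, -0.03, 0], [0, 0, -0.03, 0], [0, 0, -0.03, 0], [0, 0, 0, 0]]])

```text
clock: 6.15
position: [0.611, -0.1606, 0.2533]
ee_rot: [0.006, 0.662, 0.75, 0.002]
contact_force: [0.5, -0.2, 0.3]
width: 0.0351
gripper_force: 0.0
```

Run:
```python
from rig import manip, camrig, telemetry
import cv2,numpy as np
d={n:camrig.get_image(n) for n in("top","side")}
a=d["side"]["img"][180:480,180:500,::-1];b=d["top"]["img"][130:430,280:600,::-1]
cv2.imwrite("pics/g4.png",cv2.resize(np.hstack([a,b]),None,fx=1.25,fy=1.25,interpolation=2))
```

```text
(no output)
```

View pics/g4.png

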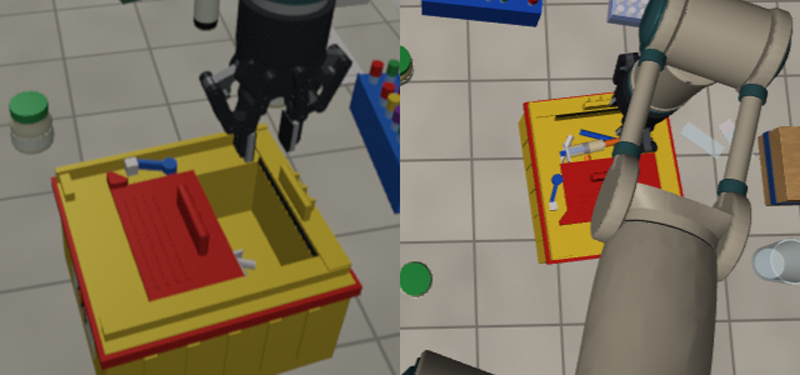

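The syringe lies inside, on the container floor at about (590,150) in the crop, and the container has not moved. The open gate is too wide to squeeze directly (118 mm against 85), so I'll grasp the bar and draw the gate part-way shut first.

```bash
python3 t.py .5417 -.1648 .177 94.9
```

```text
d tool [ 0.0034 -0.0672  0.0707] turn 0.0393 pos [ 0.6085 -0.1597  0.2479] F [-0.  -1.   0.6] w 0.03528269946915749 0.0 t 6.25 q [-0.37  0.36  1.4   0.    1.38 -0.49]
```

Emit:
step_hand(deltas=[[[0, 0.02, 0, 0.034], [0, 0.02, 0, 0], [0, 0.02, 0, 0], [0, 0.005, 0, 0], [0, 0, 0, 0]]], aperture=0.045)

```text
clock: 6.67
position: [0.6728, -0.1525, 0.2437]
ee_rot: [-0.001, 0.674, 0.739, -0.001]
contact_force: [-0.2, 0.1, 0.8]
width: 0.0449
gripper_force: 0.0
```

Emit:
step_hand(deltas=[[[0, 0, 0.02, 0], [0, 0, 0.01, 0], [0, 0, 0, 0]]])

```text
clock: 6.92
position: [0.6695, -0.1523, 0.2123]
ee_rot: [-0.004, 0.674, 0.738, -0.002]
contact_force: [-0.8, 0.0, -0.3]
width: 0.0453
gripper_force: 0.0
```

```bash
python3 t.py .5417 -.1648 .177 94.9
```

```text
d tool [-0.001  -0.1282  0.0362] turn 0.0052 pos [ 0.6695 -0.1523  0.2123] F [-0.8  0.  -0.3] w 0.045279144668300624 0.0 t 6.9167 q [-0.32  0.47  1.3  -0.    1.38 -0.42]
```

I typed the wrong sign there, but nothing was touched. Correcting it now.

Emit:
step_hand(deltas=[[[0, 0, -0.03, 0], [0, -0.035, 0, 0], [0, -0.035, 0, 0], [0, -0.035, 0, 0], [0, -0.023, 0, 0.004]]])

```text
clock: 7.33
position: [0.541, -0.1642, 0.2464]
ee_rot: [-0.001, 0.676, 0.737, -0.001]
contact_force: [-0.7, -0.7, 0.8]
width: 0.0449
gripper_force: 0.0
```

Emit:
step_hand(deltas=[[[0, 0, 0, 0], [0, 0, 0, 0], [0, 0, 0, 0]]])

```text
clock: 7.58
position: [0.5455, -0.1647, 0.2467]
ee_rot: [0.001, 0.676, 0.737, 0.0]
contact_force: [-1.0, -0.3, 0.5]
width: 0.0447
gripper_force: 0.0
```

```bash
python3 t.py .5417 -.1648 .177 94.9
```

```text
d tool [ 0.0003 -0.0039  0.0697] turn 0.0011 pos [ 0.5455 -0.1647  0.2467] F [-1.  -0.3  0.5] w 0.044700484330321345 0.0 t 7.5833 q [-0.42  0.27  1.53  0.    1.34 -0.5 ]
```

Emit:
step_hand(deltas=[[[0, -0.003, 0.03, 0], [0, 0, 0.025, 0], [0, 0, 0.014, 0], [0, 0, 0, 0], [0, 0, 0, 0]]])

```text
clock: 8.0
position: [0.5428, -0.1646, 0.1763]
ee_rot: [-0.001, 0.675, 0.737, -0.0]
contact_force: [-0.1, 0.8, 0.9]
width: 0.0452
gripper_force: 0.0
```

```bash
python3 t.py .5417 -.1648 .177 94.9
```

Run:
```python
from rig import manip, camrig, telemetry
import cv2,numpy as np
d={n:camrig.get_image(n) for n in("top","side")}
a=d["side"]["img"][220:460,200:480,::-1];b=d["top"]["img"][180:420,340:620,::-1]
cv2.imwrite("pics/g5.png",cv2.resize(np.hstack([a,b]),None,fx=1.42,fy=1.42,interpolation=2))
```

```text
d tool [-0.0001 -0.0011 -0.0007] turn 0.002 pos [ 0.5428 -0.1646  0.1763] F [-0.1  0.8  0.9] w 0.0452110918996656 0.0 t 8.0 q [-0.42  0.32  1.64  0.    1.18 -0.5 ]
```

View pics/g5.png

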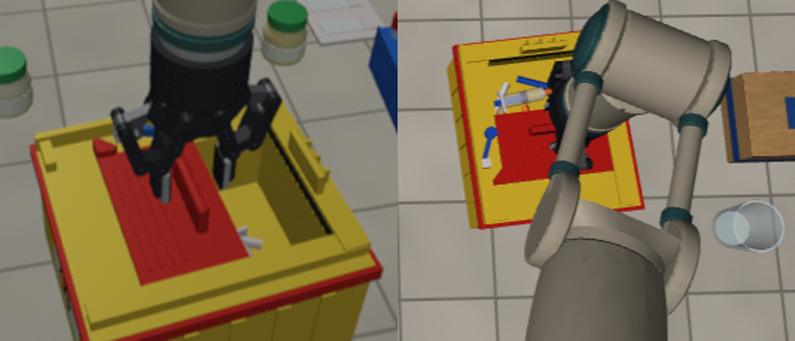

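The fingers straddle the thumb bar, with the tips at (167,200) and (220,186) in the crop and the bar between them. I'll estimate the tip height and then close gently.

Run:
```python
import pickle
from h import *
r=pickle.load(open("im0.pkl","rb"))["side"]
for s in(-.026,.026):
  for k in(.018,.024,.030): print(s,k,((proj(r,[.5428+s,-.1646+.09*s-.008,.1763-k])-[200,220])*1.42).round())
```

```text
-0.026 0.018 [163. 200.]
-0.026 0.024 [163. 205.]
-0.026 0.03 [162. 210.]
0.026 0.018 [221. 187.]
0.026 0.024 [220. 191.]
0.026 0.03 [220. 196.]
```

Emit:
step_hand(deltas=[[[0, 0, 0, 0], [0, 0, 0, 0], [0, 0, 0, 0], [0, 0, 0, 0], [0, 0, 0, 0]]], aperture=0.005, squeeze=25)

```text
clock: 8.52
position: [0.5423, -0.165, 0.178]
ee_rot: [0.001, 0.675, 0.737, 0.0]
contact_force: [-1.4, -0.2, 4.5]
width: 0.0092
gripper_force: 27.3
```

```bash
python3 t.py .5417 -.1648 .177 94.9
```

```text
d tool [ 0.0002 -0.0006  0.001 ] turn 0.0021 pos [ 0.5423 -0.165   0.178 ] F [-1.4 -0.2  4.5] w 0.009178620728045175 27.253205180168152 t 8.5167 q [-0.42  0.31  1.64 -0.    1.18 -0.51]
```

Emit:
step_hand(deltas=[[[0, 0.007, 0, 0], [0, 0.007, 0, 0], [0, 0.007, 0, 0], [0, 0.007, 0, 0], [0, 0.007, 0, 0]]])

```text
clock: 8.93
position: [0.5765, -0.1615, 0.178]
ee_rot: [-0.0, 0.676, 0.737, -0.0]
contact_force: [-3.6, 1.0, 7.7]
width: 0.0095
gripper_force: 27.6
```

Emit:
step_hand(deltas=[[[0, 0.007, 0, 0], [0, 0, 0, 0], [0, 0, 0, 0]]])

```text
clock: 9.18
position: [0.5852, -0.1607, 0.178]
ee_rot: [0.001, 0.676, 0.737, 0.001]
contact_force: [-0.1, 1.3, 4.9]
width: 0.0094
gripper_force: 27.3
```

```bash
python3 t.py .5417 -.1648 .177 94.9
```

Run:
```python
from rig import manip, camrig, telemetry
import cv2,numpy as np
d={n:camrig.get_image(n) for n in("top","side")}
a=d["side"]["img"][220:460,200:480,::-1];b=d["top"]["img"][180:420,340:620,::-1]
cv2.imwrite("pics/g6.png",cv2.resize(np.hstack([a,b]),None,fx=1.42,fy=1.42,interpolation=2))
# container motion: match the top view's left-hand corner/edge patch against the first picture
import pickle
r=pickle.load(open("im0.pkl","rb"))["top"]["img"];n=d["top"]["img"]
for (u,v) in((385,220),(400,325)):
    m=cv2.matchTemplate(n[v-45:v+45,u-45:u+45],r[v-20:v+20,u-20:u+20],cv2.TM_CCOEFF_NORMED);_,s,_,l=cv2.minMaxLoc(m);print(l[0]-25,l[1]-25,s)
```

```text
d tool [-0.0003 -0.0437  0.0009] turn 0.002 pos [ 0.5852 -0.1607  0.178 ] F [-0.1  1.3  4.9] w 0.00937798489036583 27.343646585941315 t 9.1833 q [-0.38  0.37  1.56  0.    1.21 -0.47]
0 0 0.999200165271759
0 0 0.9315249919891357
```

View pics/g6.png

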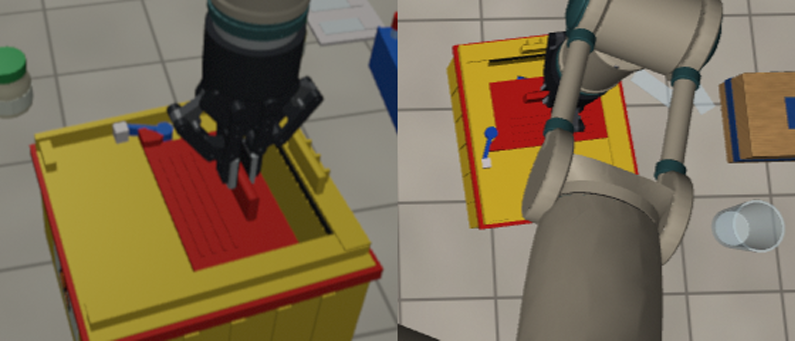

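The container has not moved. The gate is now about 36 mm open, with its lug at the catch nose near (165,130). Next I'll release, lift, open fully and straddle the bar and rest.

Emit:
step_hand(deltas=[[[0, 0, 0, 0], [0, 0, 0, 0], [0, 0, 0, 0]]], aperture=0.03)

```text
clock: 9.53
position: [0.5837, -0.161, 0.1765]
ee_rot: [-0.0, 0.676, 0.737, -0.0]
contact_force: [0.2, -0.1, 0.7]
width: 0.0296
gripper_force: 0.0
```

Emit:
step_hand(deltas=[[[0, 0, -0.025, 0], [0, 0, -0.03, 0], [0, 0.016, 0, 0], [0, 0.0165, 0, 0], [0, 0, 0, 0]]], aperture=0.085)

```text
clock: 9.95
position: [0.6189, -0.1584, 0.2322]
ee_rot: [0.001, 0.676, 0.737, 0.001]
contact_force: [1.0, 0.4, -0.6]
width: 0.0851
gripper_force: 0.0
```

Emit:
step_hand(deltas=[[[0, 0, 0, 0], [0, 0, 0, 0], [0, 0, 0, 0], [0, 0, 0, 0], [0, 0, 0, 0]]])

```text
clock: 10.37
position: [0.6157, -0.1583, 0.2319]
ee_rot: [-0.0, 0.676, 0.737, -0.0]
contact_force: [-0.0, 0.4, -0.4]
width: 0.0849
gripper_force: 0.0
```

```bash
python3 t.py .6176 -.1579 .171 94.9
```

```text
d tool [0.0002 0.002  0.0609] turn 0.0012 pos [ 0.6157 -0.1583  0.2319] F [-0.   0.4 -0.4] w 0.08489831528700967 0.0 t 10.3667 q [-0.36  0.38  1.4   0.    1.36 -0.45]
```

Emit:
step_hand(deltas=[[[0, 0.0015, 0.02, 0], [0, 0, 0.015, 0], [0, 0, 0.005, 0], [0, 0, 0, 0], [0, 0, 0, 0]]])

```text
clock: 10.78
position: [0.6178, -0.1582, 0.1922]
ee_rot: [0.0, 0.676, 0.737, 0.0]
contact_force: [1.0, -0.5, -0.0]
width: 0.085
gripper_force: 0.0
```

```bash
python3 t.py .6176 -.1579 .171 94.9
```

Run:
```python
from rig import manip, camrig, telemetry
import cv2,numpy as np
d={n:camrig.get_image(n) for n in("side",)}
a=d["side"]["img"][260:420,260:480,::-1]
cv2.imwrite("pics/g7.png",cv2.resize(a,None,fx=3.4,fy=3.4,interpolation=2))
```

```text
d tool [ 0.0003 -0.0001  0.0212] turn 0.0014 pos [ 0.6178 -0.1582  0.1922] F [ 1.  -0.5 -0. ] w 0.08501485301682123 0.0 t 10.7833 q [-0.36  0.41  1.46  0.    1.27 -0.45]
```

View pics/g7.png

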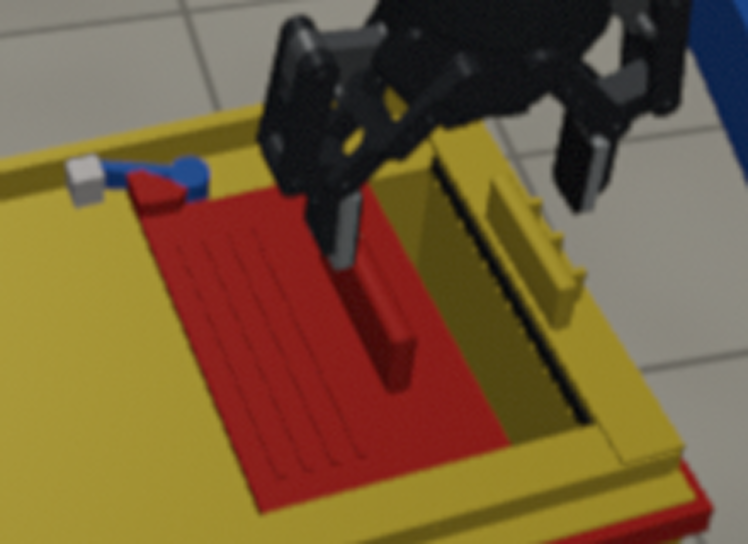

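The left finger is just behind the bar at about (345,260) and the right finger is beyond the rest at about (590,200). I'll descend while watching the force.

Emit:
step_hand(deltas=[[[0, 0, 0.006, 0], [0, 0, 0.006, 0], [0, 0, 0.003, 0], [0, 0, 0, 0]]])

```text
clock: 11.17
position: [0.6172, -0.1579, 0.176]
ee_rot: [-0.001, 0.676, 0.737, -0.0]
contact_force: [-0.2, 0.8, 0.3]
width: 0.0849
gripper_force: 0.0
```

Emit:
step_hand(deltas=[[[0, 0, 0.003, 0], [0, 0, 0.003, 0], [0, 0, 0, 0], [0, 0, 0, 0]]])

```text
clock: 11.5
position: [0.6176, -0.158, 0.1707]
ee_rot: [-0.0, 0.676, 0.737, -0.0]
contact_force: [0.4, -0.1, 0.0]
width: 0.0852
gripper_force: 0.0
```

```bash
python3 t.py .6176 -.1579 .171 94.9
```

```text
d tool [ 0.0001 -0.     -0.0003] turn 0.0015 pos [ 0.6176 -0.158   0.1707] F [ 0.4 -0.1  0. ] w 0.08521170948700207 0.0 t 11.5 q [-0.36  0.42  1.49  0.    1.23 -0.45]
```

Emit:
step_hand(deltas=[[[0, 0, 0, 0], [0, 0, 0, 0]]], aperture=0.075, squeeze=60)

```text
clock: 11.67
position: [0.6176, -0.1582, 0.1711]
ee_rot: [-0.0, 0.676, 0.737, -0.0]
contact_force: [0.3, 0.7, 1.4]
width: 0.0752
gripper_force: 0.3
```

Emit:
step_hand(deltas=[[[0, 0.0025, 0, 0], [0, 0.0025, 0, 0], [0, 0, 0, 0]]], aperture=0.065)

```text
clock: 11.92
position: [0.6221, -0.1578, 0.1715]
ee_rot: [-0.0, 0.676, 0.737, -0.001]
contact_force: [-3.1, -0.5, 2.6]
width: 0.065
gripper_force: 1.6
```

Emit:
step_hand(deltas=[[[0, 0.0025, 0, 0], [0, 0.0025, 0, 0], [0, 0, 0, 0]]], aperture=0.055)

```text
clock: 12.17
position: [0.6285, -0.1573, 0.1712]
ee_rot: [0.001, 0.676, 0.737, 0.001]
contact_force: [-0.3, 1.0, -0.6]
width: 0.0549
gripper_force: 0.0
```

```bash
python3 t.py .6176 -.1579 .171 94.9
```

```text
d tool [ 0.0003 -0.0109  0.0001] turn 0.0014 pos [ 0.6285 -0.1573  0.1712] F [-0.3  1.  -0.6] w 0.05487027575503905 0.0 t 12.1667 q [-0.35  0.43  1.47  0.    1.24 -0.44]
```

Emit:
step_hand(deltas=[[[0, 0.0025, 0, 0], [0, 0.0025, 0, 0], [0, 0, 0, 0]]], aperture=0.045)

```text
clock: 12.42
position: [0.6331, -0.1567, 0.1704]
ee_rot: [-0.0, 0.676, 0.737, 0.0]
contact_force: [-0.4, 0.4, -0.3]
width: 0.0449
gripper_force: 0.0
```

Emit:
step_hand(deltas=[[[0, 0.003, 0, 0], [0, 0, 0, 0], [0, 0, 0, 0], [0, 0, 0, 0], [0, 0, 0, 0]]], aperture=0.03)

```text
clock: 12.83
position: [0.6353, -0.1565, 0.171]
ee_rot: [-0.0, 0.676, 0.737, -0.0]
contact_force: [-2.5, 1.3, 3.3]
width: 0.0371
gripper_force: 62.5
```

```bash
python3 t.py .6176 -.1579 .171 94.9
```

```text
d tool [ 0.0001 -0.0178 -0.    ] turn 0.0016 pos [ 0.6353 -0.1565  0.171 ] F [-2.5  1.3  3.3] w 0.03712653729830948 62.473304271698 t 12.8333 q [-0.35  0.45  1.45  0.    1.25 -0.43]
```

The squeeze has reached the hard stop. I'll release, lift clear and look.

Emit:
step_hand(deltas=[[[0, 0, 0, 0], [0, 0, 0, 0], [0, 0, 0, 0]]], aperture=0.06)

```text
clock: 13.08
position: [0.6359, -0.1566, 0.1705]
ee_rot: [0.0, 0.676, 0.737, 0.0]
contact_force: [0.2, 0.3, 0.0]
width: 0.0601
gripper_force: 0.0
```

Emit:
step_hand(deltas=[[[0, 0, -0.02, 0], [0, 0, -0.035, 0], [0, 0, -0.035, 0], [0, 0, -0.035, 0], [0, 0, 0, 0]]])

```text
clock: 13.5
position: [0.639, -0.1577, 0.3044]
ee_rot: [0.007, 0.676, 0.737, 0.003]
contact_force: [0.9, -0.1, 0.8]
width: 0.06
gripper_force: 0.0
```

Emit:
step_hand(deltas=[[[0.04, -0.01, -0.02, 0], [0.04, -0.01, -0.01, 0], [0.04, -0.01, 0, 0], [0.04, -0.01, 0, 0], [0, 0, 0, 0]]])

```text
clock: 13.92
position: [0.5807, 0.0019, 0.3249]
ee_rot: [-0.002, 0.674, 0.739, 0.002]
contact_force: [0.2, -0.6, -0.6]
width: 0.06
gripper_force: 0.0
```

Run:
```python
from rig import manip, camrig, telemetry
import cv2,numpy as np,pickle
d={n:camrig.get_image(n) for n in("top","side")}
a=d["side"]["img"][220:460,200:480,::-1];b=d["top"]["img"][180:420,340:620,::-1]
cv2.imwrite("pics/g8.png",cv2.resize(np.hstack([a,b]),None,fx=1.42,fy=1.42,interpolation=2))
r=pickle.load(open("im0.pkl","rb"))
for k,u,v in(("top",385,220),("top",400,325),("top",277,180),("top",292,353),("top",178,203),("side",240,350)):
    n=d[k]["img"]
    m=cv2.matchTemplate(n[v-45:v+45,u-45:u+45],r[k]["img"][v-20:v+20,u-20:u+20],cv2.TM_CCOEFF_NORMED);_,s,_,l=cv2.minMaxLoc(m);print(k,l[0]-25,l[1]-25,round(s,3))
```

```text
top -10 13 0.357
top -1 -7 0.804
top 0 0 1.0
top 0 0 1.0
top 0 0 1.0
side 1 0 0.985
```

View pics/g8.png

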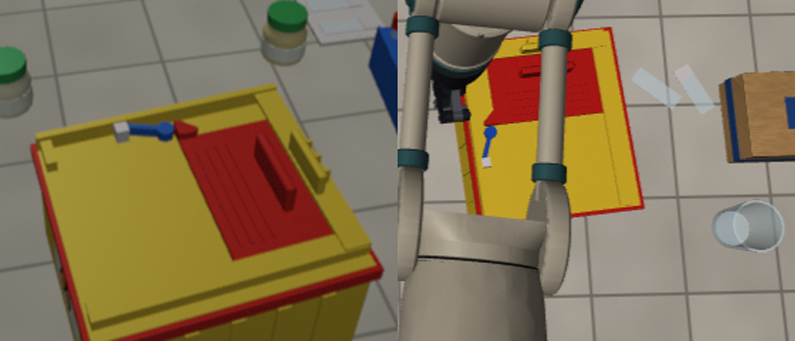

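The gate is shut, with its bar beside the rest. The blue tongue lies straight from (120,130) to (165,131), its nose behind the red lug at (185,130). The cups, bottle and container have not shifted, and the arm is clear.

Emit:
step_hand(deltas=[[[0, 0, 0, 0], [0, 0, 0, 0], [0, 0, 0, 0]]], quiet=true)

```text
ok
```

```bash
python3 -c "
from rig import manip, camrig, telemetry
print(manip.sign_off())"
```

```text
the job is handed in; nothing more can be done
None
```

The syringe is in the sharps container, the gate is shut with the catch sprung in behind its lug, nothing else was disturbed, and the job was handed in at about 14 s; sign-off returned no verdict, so this rests on the last camera pictures.

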